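# Lock the pull-out pastry board with its headed pin

## Task

The pull-out pastry board on the counter has been left out: push it back into its frame until it stops, with the two jars still standing on it. Then lock it by pushing the headed steel pin fully home through the fork and the board's lug, until its head sits against the fork. Leave the other things on the counter where they are.

Things in the scene. Friction and masses are not known exactly. Their poses are not given: they have to be found in the camera images.
- frame: Fixed low frame of dark wood and brass, about 235 x 210 mm, in which the board slides. Origin: on the counter surface, near the frame's middle; x is the way the board is pushed home (roughly away from the robot), y left, z up. On its left side stands a brass fork, 90 mm tall: two upright cheeks at x = -83 to -37 mm, with holes along y at x = -60 mm, 65 mm above the counter.
- seat (a point): Mouth of the pin hole on the outer (+y) face of the fork's thick outer cheek; axes as the frame's, at (-60, 204, 65) mm in it. The underside of the pin's head rests here when the pin is home. Outer cheek: 70 mm thick, hole 19.2 mm. Inner cheek: 14 mm thick, its hole (21 mm) begins 92 mm behind the seat.
- pin: Loose steel pin, 0.2 to 0.3 kg: shank 18 mm thick, 120 mm long, tapered nose; flat round head 40 mm across, 12 mm thick. Origin: on its axis at the head's underside; +y out through the head, shank to -y. It starts 56 to 66 mm deep in the outer cheek, head 54 to 64 mm off the seat, drooping a little; oiled, it slides easily along the frame's -y. Pushed in before the board is home it blocks the lug.
- board (a joint): How far the board (wood, 228 x 170 x 18 mm, top 31.5 mm above the counter) is pulled out towards the robot, in m: 0 = home against a firm stop, its lug hole in line with the fork's holes. Starts at 0.045 to 0.08. Slides along the frame's x, takes about 4 N plus 12 N per m/s, stays where it is left.
- fascia (a point): Upright brass strip on the board's front, facing the robot: 6 mm thick, 14 to 90 mm above the counter, reaching 90 mm to the right and 130 mm to the left of this point. The point is on its outer face, 55 mm above the counter; axes as the frame's. Push it towards +x to move the board; when home it is at x = -90 mm in the frame.
- lug_hole (a point): Centre of the 21 mm hole in the lug: a brass plate 14 mm thick (y) and 50 mm tall behind the left end of the strip, which runs between the fork's cheeks as the board goes home.
- jar_a: Lidded amber glass jar, 56 mm across, 85 mm tall, 0.18 to 0.33 kg, standing loose on the board. Origin: centre of its underside, z up.
- jar_b: The other jar, the same as the first, also standing loose on the board.
- sugar_pot: White ceramic sugar pot with a brass lid, 80 mm across, 90 mm tall; origin under its centre. Leave it.
- small_pot: Small white ceramic pot with a cork lid, 76 mm across, 48 mm tall; origin under its centre. Leave it.
- weight: Small brass weight with a knob, 60 mm across, 62 mm tall; origin under its centre. Leave it.
- server: Cake server lying flat, 240 mm long; origin near its middle. Leave it.
- tin: Green tin, 90 mm across, 110 mm tall; origin under its centre. Leave it.
Not all that is in view belongs to the job. Leave any red look-alike of the jar_b alone. Several things have the shape of the pin; the one meant has the colours described above.

How it is judged:
By the outcome, as a careful person would: the job done as asked, in the order asked, and still so for the second after the job is handed in, with the robot touching nothing.
It also fails if it takes over 45 s, if anything falls off the work surface, if the arm or the gripper's body presses on something with over 40 N, if the wrist force passes 120 N, or if a joint passes its speed limit or range.

## Robot

A 6-joint arm with a two-finger parallel gripper is mounted at the origin on the work surface. World frame = base frame: x ahead of the robot, y to its left, z up, the work surface at z = 0. Lengths are in m, angles in rad, forces in N, time in s.
With the tool pointing down it reaches from about 0.275 to 0.725 m from the base axis. Payload 15.9 kg.
Tool frame: the origin (TCP) lies on the centre line of the jaws, within the pads' length; the fingertips stand robot.tip_reach ahead of it and the grasp point (between the pads) lies 11 mm behind it (robot.tip_reach is the distance from the TCP to the fingertips, in m); z points along the fingers, y is the line along which they close (so a half turn about z gives the same grasp; the last joint's range is limited). The gripper opens to 85 mm and grips with 20 to 120 N. Pads are 22 mm wide; open, the fingers measure 114 mm over their backs; the gripper's body (76 mm by 85 mm) begins 54 mm behind the grasp point. The pads swing forward as they close: fully open they stand 13 mm farther back than shut.
Start: joints at [-1.341, 0.213, -0.034, 1.323, 0, 1.571], TCP at [0.114, -0.487, 0.239] pointing down, gripper open.
Joint ranges: [-2.98, 2.98], [-0.74, 1.72], [-1.14, 1.35], [-2.1, 2.04], [-1.57, 1.44], [-3.14, 3.14]. Speed limits (rad/s): [1.89, 1.89, 2.39, 2.57, 3.14, 3.14].

## Interface

Orientations are given as a unit quaternion [x, y, z, w].
In Python, from bench import robot gives the robot as it stands. The module is installed in compiled form; this text tells all that it offers.
- The arm moves only by the tool send_rows, never from a script. Its argument "rows" is a list of rows, each a list of 5 numbers: the shift along the tool's x, y, z scaled (see below), then the turn about the tool's z scaled (see below), then the opening, from 0 (shut) to 1 (fully open). A call has 1 to 20 rows; each row shifts and turns the commanded pose from where the row before left it, along the tool's axes as they then stand; what a row does not reach is not made up. The controller multiplies each number of a shift by 3 cm and each number of a turn by 45 degrees. A row lasts 1/10 s, in which the tool goes at most 50 mm and 8.59 degrees, less where a joint would pass 70% of its speed; a pose out of reach is approached as far as the arm can. A call with a number of a shift or a turn outside -1 to 1 is refused whole. A call with a gripper value outside its range is refused whole. The fingers move at their own pace and stop on an object; "force" is the grip in N (left out, the last holds). Time passes only in rows, so rows that do not move let the fingers close. It gives the time, the measured TCP pose, the force, the opening and the grip force at its end, in the units of the state.
- robot.state(): the state, without advancing time (a new reading comes with each control period).
- robot.grab_frame(name): name is "scene" or "top" or "wrist"; returns a dict with "image" (384x512x3 uint8, red, green, blue), "K" (3x3 intrinsics, pixels), "R" (3x3) and "t" (3): a world point X has camera coordinates R X + t. Camera axes: x right, y down, z forward; pixel columns grow to the right and rows downward; lengths in m; the calibration is good to about 2 mm. A picture is of the moment at which its call begins. There is no depth.
- robot.job_done(): hands the job in; it is judged then, once.
The state is a dict: "t": time; "qpos": joint angles; "dq": joint speeds; "effort": joint torques, N m; "eef_pos": TCP position; "orientation": TCP orientation; "force": force on the tool from outside, world axes, zero at the start; "torque": the same for the moment, N m; "gripper_width": finger opening in m; "finger_force": force on a finger pad.
Only numpy, scipy, OpenCV 4.12 (cv2) and the standard library are available. Lean on these libraries where they do the work, as an engineer would, in place of code of your own. Each camera call takes 0.05 s, during which the arm holds its last target. There are 200 camera calls.

## Working session

There is one attempt and no reset: what is moved stays moved. The work goes in short steps, Python scripts to look and compute and a tool call to move; the robot and the scene stay as the last step left them, time stands still between calls to the robot, and variables do not carry over. Pictures are saved under pics/ and viewed, at most 10 in all, crops included, and the job is handed in when it is done.

Besides the shell and the picture viewer there is one more tool, called after "Emit:" by a JSON object that holds its "api" and its "payload". send_rows: Moves the arm, as the interface text tells. Shifts and turns lie within -1 to 1; 1 stands for 3 cm of shift or 45 degrees of turn. Its arguments: {"type":"object","properties":{"rows":{"type":"array"},"force":{"type":"number"}},"required":["rows"]}

```bash
mkdir -p pics
cat > h.py <<'E'
import numpy as np, cv2
from bench import robot
def grab(n,save=None):
    f=robot.grab_frame(n)
    if save: cv2.imwrite(f'pics/{save}.png',cv2.cvtColor(f['image'],cv2.COLOR_RGB2BGR))
    return f
def ray(f,u,v):
    R,t=np.array(f['R']),np.array(f['t']); c=-R.T@t
    d=R.T@np.linalg.inv(f['K'])@np.array([u,v,1.]); return c,d/np.linalg.norm(d)
def onz(f,u,v,z):
    c,d=ray(f,u,v); return c+d*(z-c[2])/d[2]
def tri(*obs):
    A=np.zeros((3,3));b=np.zeros(3)
    for f,u,v in obs:
        c,d=ray(f,u,v);P=np.eye(3)-np.outer(d,d);A+=P;b+=P@c
    X=np.linalg.solve(A,b); return X
def proj(f,X):
    p=np.array(f['K'])@(np.array(f['R'])@X+np.array(f['t']));return p[:2]/p[2]
E
python3 - <<'E'
from h import *
import pickle
a=grab('scene','s0');b=grab('top','t0');pickle.dump((a,b),open('f0.pkl','wb'))
cv2.imwrite('pics/both.png',cv2.cvtColor(np.hstack([a['image'],b['image']]),cv2.COLOR_RGB2BGR)[:, :])
s=robot.state();print({k:np.round(s[k],3) for k in s}, robot.tip_reach)
for f in(a,b):print(ray(f,256,192))
E
```

```text
{'t': np.float64(0.1), 'qpos': array([-1.341,  0.213, -0.035,  1.323,  0.   ,  1.571]), 'dq': array([ 0.   , -0.002,  0.003,  0.   , -0.002, -0.   ]), 'effort': array([-4.0000e-03, -6.8725e+01,  4.8781e+01,  1.2000e-02, -0.0000e+00,
        0.0000e+00]), 'eef_pos': array([ 0.114, -0.487,  0.239]), 'orientation': array([ 0.993,  0.115, -0.   , -0.001]), 'force': array([0.728, 0.041, 0.217]), 'torque': array([-0.031, -0.003, -0.001]), 'finger_force': np.float64(0.0), 'gripper_width': np.float64(0.085)} 0.008
(array([ 1.12720126, -0.29607298,  0.7289859 ]), array([-0.58979112,  0.36678844, -0.71945304]))
(array([0.34541812, 0.04099475, 1.26315106]), array([ 0.18524667, -0.03625016, -0.98202322]))
```

View pics/s0.png

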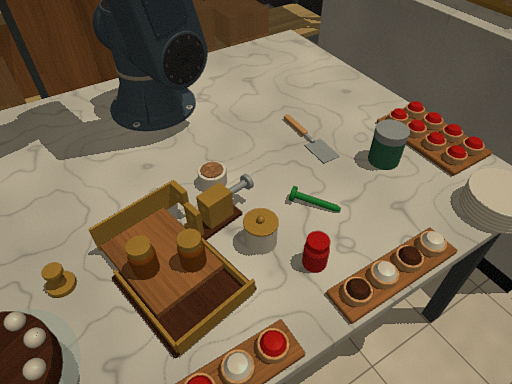

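View pics/t0.png

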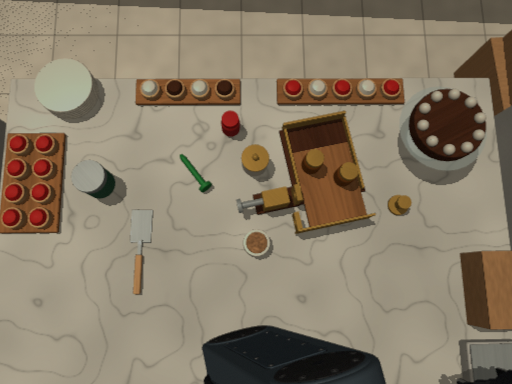

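The top view shows the frame around (325,170), its fork block at (275,200) and the steel pin's head at (243,205). In the scene view the pin's head is at (247,182). Pin-shaped candidates are the steel one, top (245,204), and the green look-alike, top (195,172). I choose the steel one in the fork. The red jar at top (230,123) is a decoy. Next comes a close crop to check this.

Run:
```python
from h import *
import pickle
a,b=pickle.load(open('f0.pkl','rb'))
A=cv2.resize(a['image'][140:300,90:260],None,fx=2.35,fy=2.35*1,interpolation=cv2.INTER_CUBIC)
A=cv2.resize(a['image'][150:290,90:260],(399,329),interpolation=cv2.INTER_CUBIC)
B=cv2.resize(b['image'][100:260,225:385],(400,400),interpolation=cv2.INTER_CUBIC)
C=np.zeros((400,800,3),np.uint8);C[:329,:399]=A;C[:,400:]=B
cv2.imwrite('pics/crop.png',cv2.cvtColor(C,cv2.COLOR_RGB2BGR))
```

```text
(no output)
```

View pics/crop.png

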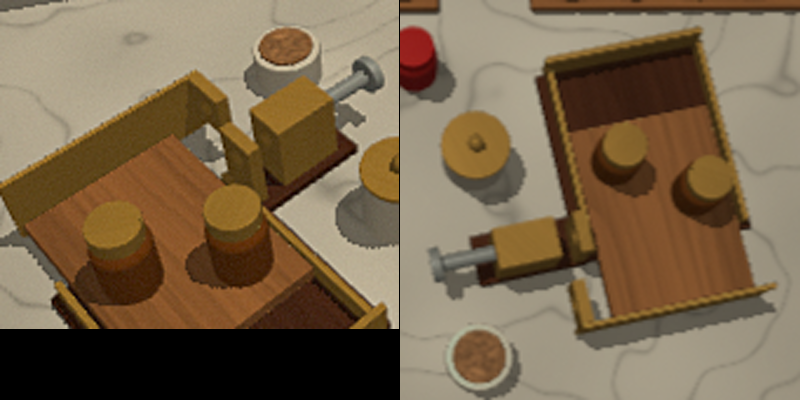

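The crop confirms the steel pin sits in the fork, with its head at crop (437,264) and (368,74). The fascia's top edge runs (578,327)–(775,287).

Run:
```python
from h import *
import pickle
a,b=pickle.load(open('f0.pkl','rb'))
T=lambda x,y:(225+(x-400)/2.5-.3,100+y/2.5-.3)
S=lambda x,y:(90+x*170/399-.3,150+y*140/329-.3)
def pr(n,X):print(n,np.round(X,4))
L=tri((b,*T(576,327)),(a,*S(197,73)));R=tri((b,*T(775,287)),(a,*S(2,187)))
pr('fascia tri',[L,R]);L9=onz(b,*T(577,327),.09);R9=onz(b,*T(775,288),.09);pr('onz',[L9,R9])
d=L9-R9;print(np.linalg.norm(d),'yaw',np.degrees(np.arctan2(-d[0],d[1])))
pr('head tri',tri((b,*T(437,264)),(a,*S(368,74))));
print('fork top corners');
for p in((493,232),(558,219),(562,262),(497,275)):pr('',onz(b,*T(*p),.09))
for p in((303,78),(252,120)):pr('s',onz(a,*S(*p),.09))
pr('fork far-left corner tri',tri((b,*T(493,232)),(a,*S(335,100))))
pr('fork nr-left',tri((b,*T(497,275)),(a,*S(303,78))))
pr('fork nr-right',tri((b,*T(562,262)),(a,*S(252,120))))
for p in((478,356),):pr('smallpot',onz(b,*T(*p),.048))
pr('sugar',onz(b,*T(476,146),.08))
for p in((627,145),(710,180)):pr('jar',onz(b,*T(*p),.116))
# frame far corners (top rail height?)
for p in((547,62),(698,33),(745,222)):pr('frame',onz(b,*T(*p),.045))
```

```text
fascia tri [[ 0.4592 -0.1111  0.0814]
 [ 0.5022 -0.3272  0.0843]]
onz [[ 0.4594 -0.108   0.09  ]
 [ 0.4999 -0.3273  0.09  ]]
0.22298723163640205 yaw 10.474216331507579
head tri [0.5349 0.044  0.0608]
fork top corners
 [ 0.5652 -0.0186  0.09  ]
 [ 0.5792 -0.0908  0.09  ]
 [ 0.531  -0.0938  0.09  ]
 [ 0.5173 -0.0221  0.09  ]
s [ 0.5307 -0.0289  0.09  ]
s [ 0.5552 -0.0979  0.09  ]
fork far-left corner tri [ 0.5677 -0.0164  0.083 ]
fork nr-left [ 0.519  -0.0232  0.0772]
fork nr-right [ 0.5353 -0.0938  0.0689]
smallpot [ 0.4323 -0.0014  0.048 ]
sugar [ 0.666  -0.0016  0.08  ]
jar [ 0.6563 -0.1663  0.116 ]
jar [ 0.6161 -0.2557  0.116 ]
frame [ 0.7776 -0.0884  0.045 ]
frame [ 0.8129 -0.2698  0.045 ]
frame [ 0.5828 -0.3118  0.045 ]
```

Emit:
{"api": "send_rows", "payload": {"rows": [[0, 0, 0, 0.06, 0], [0.92, -0.49, 0, 0, 0], [0.92, -0.49, 0, 0, 0], [0.92, -0.49, 0, 0, 0], [0.92, -0.49, 0, 0, 0], [0.92, -0.49, 0, 0, 0], [0.92, -0.49, 0, 0, 0], [0.92, -0.49, 0, 0, 0], [0.92, -0.49, 0, 0, 0], [0.92, -0.49, 0, 0, 0], [0.92, -0.49, 0, 0, 0], [0.92, -0.49, 0, 0, 0], [0.92, -0.49, 0, 0, 0], [0, 0, 0, 0, 0], [0, 0, 0, 0, 0]]}}

```text
t: 1.6
eef_pos: [0.4076, -0.2528, 0.239]
orientation: [0.996, 0.092, -0.0, -0.0]
force: [-0.5, 0.1, 0.9]
gripper_width: 0.0
finger_force: 0.0
```

Run:
```python
from h import *
import pickle
w=grab('wrist','w1');pickle.dump(w,open('w1.pkl','wb'))
s=robot.state();print({k:np.round(s[k],3) for k in('t','eef_pos','orientation','qpos','force')});print(ray(w,256,192))
```

```text
{'t': np.float64(1.65), 'eef_pos': array([ 0.407, -0.253,  0.239]), 'orientation': array([ 0.996,  0.091, -0.   , -0.   ]), 'qpos': array([-0.556,  0.171, -0.086,  1.314, -0.   ,  2.402]), 'force': array([-0.364, -0.298,  0.301])}
(array([ 0.47095463, -0.24000086,  0.37489651]), array([-0.26846485, -0.06012478, -0.96141127]))
```

View pics/w1.png

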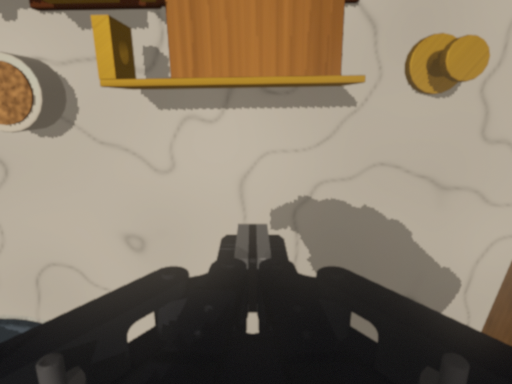

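The wrist view shows the fascia's front top edge from (101,86) to (365,81), with the lug plate at (113,50). It runs nearly parallel to the tool's y.

Run:
```python
from h import *
import pickle
w=pickle.load(open('w1.pkl','rb'));a,b=pickle.load(open('f0.pkl','rb'))
L=onz(w,101,87,.09);R=onz(w,365,82,.09);d=L-R;print(L,R,np.linalg.norm(d),np.degrees(np.arctan2(-d[0],d[1])))
print('height L',tri((w,101,87),(b,295.7,230.5)),tri((w,365,82),(b,374.7,214.5)))
y=np.arctan2(-d[0],d[1]);ex=np.array([np.cos(y),np.sin(y),0]);ey=np.array([-ex[1],ex[0],0])
F=(R+.09*ey);print('F',F)
t=np.array([.4074,-.253,.09]);q=2*np.arctan2(.0915,.996);tx=np.array([np.cos(q),np.sin(q),0]);ty=np.array([tx[1],-tx[0],0])
print('tool yaw',np.degrees(q),'F rel tool x,y mm',(F-t)@tx*1e3,(F-t)@ty*1e3)
seat=np.array([.5413,-.0204,0]);print('seat-F in ex',(seat-F)@ex,'travel~',(seat-F)@ex-.03)
```

```text
[ 0.45716831 -0.11384617  0.09      ] [ 0.50122529 -0.32906886  0.09      ] 0.21968573769549765 11.568858230273863
height L [ 0.45846741 -0.10995128  0.08227972] [ 0.50201727 -0.33050503  0.08268136]
F [ 0.4831762  -0.24089726  0.09      ]
tool yaw 10.49777033028948 F rel tool x,y mm 76.71294147326729 1.9060556291727835
seat-F in ex 0.10116270829628765 travel~ 0.07116270829628765
```

Emit:
{"api": "send_rows", "payload": {"rows": [[0, 0, 0.5, -0.024, 0], [0, 0, 1, 0, 0], [0.2, 0, 1, 0, 0], [0.4, 0, 1, 0, 0], [0.4, 0, 1, 0, 0], [0.4, 0, 1, 0, 0], [0.3, 0, 0.4, 0, 0], [0, 0, 0, 0, 0], [0.13, 0, 0, 0, 0], [0.13, 0, 0, 0, 0], [0.13, 0, 0, 0, 0]]}}

```text
t: 2.75
eef_pos: [0.4697, -0.2411, 0.0636]
orientation: [0.995, 0.1, 0.001, 0.001]
force: [0.1, -0.6, 0.7]
gripper_width: 0.0002
finger_force: 0.0
```

Emit:
{"api": "send_rows", "payload": {"rows": [[0.1, 0, 0, 0, 0], [0.1, 0, 0, 0, 0], [0.1, 0, 0, 0, 0], [0.12, 0, 0, 0, 0], [0.14, 0, 0, 0, 0], [0.14, 0, 0, 0, 0], [0.14, 0, 0, 0, 0], [0.14, 0, 0, 0, 0], [0.14, 0, 0, 0, 0], [0.14, 0, 0, 0, 0]]}}

```text
t: 3.75
eef_pos: [0.5063, -0.233, 0.0623]
orientation: [0.995, 0.101, -0.0, 0.0]
force: [-2.8, -1.7, 1.6]
gripper_width: 0.0001
finger_force: 2.2
```

Emit:
{"api": "send_rows", "payload": {"rows": [[0.14, 0, 0, 0, 0], [0.14, 0, 0, 0, 0], [0.14, 0, 0, 0, 0], [0.14, 0, 0, 0, 0], [0.1, 0, 0, 0, 0]]}}

```text
t: 4.25
eef_pos: [0.5258, -0.2291, 0.0623]
orientation: [0.995, 0.101, -0.0, -0.0]
force: [-4.1, -2.7, -0.3]
gripper_width: -0.0001
finger_force: 2.2
```

Emit:
{"api": "send_rows", "payload": {"rows": [[0.1, 0, 0, 0, 0], [0.1, 0, 0, 0, 0], [0.1, 0, 0, 0, 0], [0.08, 0, 0, 0, 0]]}}

```text
t: 4.65
eef_pos: [0.5368, -0.2268, 0.0623]
orientation: [0.995, 0.101, -0.0, -0.0]
force: [-4.3, -3.1, -0.7]
gripper_width: -0.0005
finger_force: 2.1
```

Emit:
{"api": "send_rows", "payload": {"rows": [[0.06, 0, 0, 0, 0], [0.06, 0, 0, 0, 0]]}}

```text
t: 4.85
eef_pos: [0.5402, -0.2261, 0.0623]
orientation: [0.995, 0.101, -0.0, -0.0]
force: [-4.1, -1.4, 0.1]
gripper_width: -0.0002
finger_force: 2.1
```

Emit:
{"api": "send_rows", "payload": {"rows": [[0.06, 0, 0, 0, 0], [0.06, 0, 0, 0, 0]]}}

```text
t: 5.05
eef_pos: [0.5437, -0.2254, 0.0623]
orientation: [0.995, 0.101, -0.0, -0.0]
force: [-3.6, -2.8, -0.1]
gripper_width: -0.0001
finger_force: 2.1
```

Emit:
{"api": "send_rows", "payload": {"rows": [[0.06, 0, 0, 0, 0], [0.06, 0, 0, 0, 0]]}}

```text
t: 5.25
eef_pos: [0.5473, -0.2247, 0.0623]
orientation: [0.995, 0.101, -0.0, -0.0]
force: [-3.6, -2.4, 0.2]
gripper_width: -0.0
finger_force: 2.1
```

Run:
```python
from h import *
a=grab('scene');b=grab('top')
A=cv2.resize(a['image'][140:300,90:260],(400,376),interpolation=cv2.INTER_CUBIC)
B=cv2.resize(b['image'][100:260,225:385],(400,400),interpolation=cv2.INTER_CUBIC)
C=np.zeros((400,800,3),np.uint8);C[:376,:400]=A;C[:,400:]=B
cv2.imwrite('pics/crop2.png',cv2.cvtColor(C,cv2.COLOR_RGB2BGR))
s=robot.state();print(s['eef_pos'],s['force'])
```

```text
[ 0.54751878 -0.22452295  0.06231897] [-1.34754219 -0.63157373 -0.53920658]
```

View pics/crop2.png

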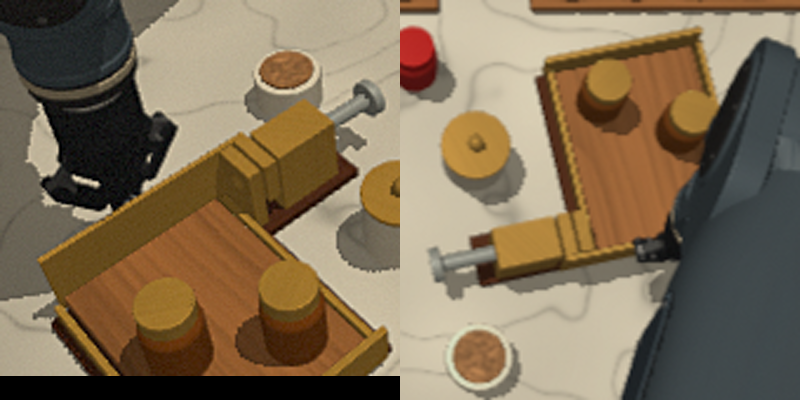

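Both jars stand upright, and the board is nearly home: the strip is about level with the fork at crop (575,262). I'll keep pushing in small steps until the force rises.

Emit:
{"api": "send_rows", "payload": {"rows": [[0.06, 0, 0, 0, 0], [0.06, 0, 0, 0, 0]]}}

```text
t: 5.55
eef_pos: [0.5477, -0.2243, 0.0619]
orientation: [0.995, 0.1, -0.003, 0.0]
force: [-33.3, -7.8, 14.0]
gripper_width: 0.0001
finger_force: 17.1
```

Emit:
{"api": "send_rows", "payload": {"rows": [[0.06, 0, 0, 0, 0], [0, 0, 0, 0, 0]]}}

```text
t: 5.75
eef_pos: [0.5477, -0.2242, 0.0614]
orientation: [0.995, 0.1, -0.005, 0.0]
force: [-35.7, -8.6, 13.5]
gripper_width: 0.0002
finger_force: 18.5
```

Emit:
{"api": "send_rows", "payload": {"rows": [[0.06, 0, 0, 0, 0], [0, 0, 0, 0, 0]]}}

```text
t: 5.95
eef_pos: [0.5477, -0.224, 0.061]
orientation: [0.995, 0.099, -0.006, 0.0]
force: [-47.8, -11.6, 17.7]
gripper_width: 0.0001
finger_force: 24.4
```

Emit:
{"api": "send_rows", "payload": {"rows": [[-0.4, 0, 0, 0, 0], [-0.8, 0, 0, 0, 0], [-0.8, 0, -0.4, 0, 0], [0, 0, -1, 0, 0], [0, 0, -1, 0, 0], [0, -0.3, -1, 0, 0], [0, -0.9, -1, 0, 0], [0, -1, -1, 0, 0], [0, -1, -0.5, 0, 0], [0, -1, 0, 0, 0], [0, -1, 0, 0, 0], [0, -1, 0, 0, 0], [0, -1, 0, 0, 0], [0, -1, 0, 0, 0], [0, -1, 0, 0, 0], [0, 0, 0, 0, 0], [0, 0, 0, 0, 0]]}}

```text
t: 7.65
eef_pos: [0.4404, 0.0358, 0.2396]
orientation: [0.995, 0.101, 0.0, -0.0]
force: [-0.2, -0.1, -0.5]
gripper_width: -0.0002
finger_force: 0.0
```

Run:
```python
from h import *
import pickle
w=grab('wrist','w2');b=grab('top');a=grab('scene');pickle.dump((w,a,b),open('w2.pkl','wb'))
s=robot.state();print({k:np.round(s[k],4) for k in('t','eef_pos','orientation','qpos','force')});print(ray(w,256,192))
```

```text
{'t': np.float64(7.8), 'eef_pos': array([0.4405, 0.0346, 0.2394]), 'orientation': array([ 9.950e-01,  1.002e-01,  2.000e-04, -1.000e-04]), 'qpos': array([ 7.8400e-02,  9.3000e-02, -1.7640e-01,  1.3010e+00,  1.0000e-04,
        3.0192e+00]), 'force': array([ 0.433 ,  0.7884, -0.2686])}
(array([0.50329313, 0.0498132 , 0.3756666 ]), array([-0.26554429, -0.06501877, -0.96190373]))
```

View pics/w2.png

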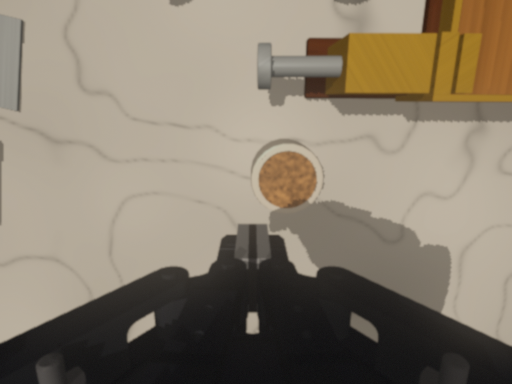

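The wrist view shows the head's outer face at column 258 and rows 43–90. The pin axis is at row 66, and the shank enters the cheek at (342,66). The lug lies between the cheeks at column 448.

Run:
```python
from h import *
import pickle
w,a,b=pickle.load(open('w2.pkl','rb'))
q=2*np.arctan2(.1004,.995);tx=np.array([np.cos(q),np.sin(q),0]);ty=np.array([tx[1],-tx[0],0])
t=np.array([.4405,.0346,0]);print(np.degrees(q))
H=onz(w,258,66,.063);E=onz(w,342,66,.065)
print('head centre outer',H,'rel',(H-t)@tx,(H-t)@ty,'entry',E,(E-t)@tx,(E-t)@ty)
print('tri head ctr',tri((w,265,66),(a,246.8-.3,181.2)),tri((w,265,66),(b,239.5,205.3)))
for p in((346,34),(437,34),(330,94),(428,96)):
  X=onz(w,*p,.09);print((X-t)@tx,(X-t)@ty)
```

```text
11.523801469973009
head centre outer [0.5327394  0.05103839 0.063     ] rel 0.09366400305480953 0.0023201074712817515 entry [ 0.54768486 -0.02252713  0.065     ] 0.09361163154773967 0.07738840502028023
tri head ctr [0.53433009 0.04486054 0.05996093] [0.53441241 0.04417697 0.06095156]
0.11548149869039186 0.07241814122354794
0.11560168294416562 0.14542883746586854
0.0691133616439965 0.06251243563560513
0.06765315317624021 0.1449566197442766
```

Emit:
{"api": "send_rows", "payload": {"rows": [[0, 0, 0, -0.18, 0], [0, 0, 0, -0.18, 0], [0, 0, 0, -0.18, 0], [0, 0, 0, -0.18, 0], [0, 0, 0, -0.18, 0], [0, 0, 0, -0.18, 0], [0, 0, 0, -0.18, 0], [0, 0, 0, -0.18, 0], [0, 0, 0, -0.18, 0], [0, 0, 0, -0.18, 0], [0, 0, 0, -0.18, 0], [0, 0, 0, -0.02, 0], [0.35, 0.78, 0, 0, 0], [0.35, 0.78, 0, 0, 0], [0.25, 0.78, 0, 0, 0], [0, 0.78, 0, 0, 0], [0, 0, 0, 0, 0]]}}

```text
t: 9.5
eef_pos: [0.5281, 0.0819, 0.2385]
orientation: [0.634, 0.773, -0.0, -0.0]
force: [-1.0, 0.2, -0.1]
gripper_width: -0.0003
finger_force: 0.0
```

Run:
```python
from h import *
s=robot.state();print({k:np.round(s[k],4) for k in('t','eef_pos','orientation','qpos','force')})
q=np.radians(11.52);ex=np.array([np.cos(q),np.sin(q),0]);ey=np.array([-ex[1],ex[0],0])
d=np.array([.5327,.051,.061])-s['eef_pos'];print(d@ex,d@ey,d[2])
```

```text
{'t': np.float64(9.5), 'eef_pos': array([0.5281, 0.0819, 0.2385]), 'orientation': array([ 6.340e-01,  7.734e-01, -1.000e-04, -1.000e-04]), 'qpos': array([1.5380e-01, 2.8510e-01, 5.7500e-02, 1.3435e+00, 1.0000e-04,
       1.5272e+00]), 'force': array([-0.9902,  0.1855, -0.0587])}
-0.0016431122990431882 -0.031212357404839196 -0.1774863679039764
```

Emit:
{"api": "send_rows", "payload": {"rows": [[0, -0.05, 1, 0, 0], [0, 0, 1, 0, 0], [0, 0, 1, 0, 0], [0, 0, 1, 0, 0], [0, 0, 1, 0, 0], [0, 0, 0.8, 0, 0], [0, 0, 0.3, 0, 0], [-0.2, 0, 0, 0, 0], [-0.2, 0, 0, 0, 0], [-0.15, 0, 0, 0, 0], [-0.15, 0, 0, 0, 0]]}}

```text
t: 10.6
eef_pos: [0.5297, 0.0605, 0.0574]
orientation: [0.633, 0.774, 0.001, 0.001]
force: [-0.4, 2.2, 1.2]
gripper_width: 0.0002
finger_force: 1.2
```

Emit:
{"api": "send_rows", "payload": {"rows": [[-0.15, 0, 0, 0, 0], [-0.15, 0, 0, 0, 0], [-0.15, 0, 0, 0, 0], [-0.15, 0, 0, 0, 0]]}}

```text
t: 11.0
eef_pos: [0.5326, 0.0429, 0.0563]
orientation: [0.632, 0.775, -0.0, 0.0]
force: [0.1, 0.4, 0.2]
gripper_width: 0.0002
finger_force: 0.5
```

Emit:
{"api": "send_rows", "payload": {"rows": [[-0.12, 0, 0, 0, 0], [-0.12, 0, 0, 0, 0], [-0.12, 0, 0, 0, 0], [-0.12, 0, 0, 0, 0]]}}

```text
t: 11.4
eef_pos: [0.5354, 0.0289, 0.0563]
orientation: [0.632, 0.775, -0.0, -0.0]
force: [-0.5, 0.8, 0.4]
gripper_width: 0.0001
finger_force: 0.3
```

Emit:
{"api": "send_rows", "payload": {"rows": [[-0.12, 0, 0, 0, 0], [-0.12, 0, 0, 0, 0], [-0.12, 0, 0, 0, 0]]}}

```text
t: 11.7
eef_pos: [0.5376, 0.0183, 0.0563]
orientation: [0.632, 0.775, 0.0, 0.0]
force: [-0.4, 1.2, 1.1]
gripper_width: -0.0
finger_force: 0.3
```

Emit:
{"api": "send_rows", "payload": {"rows": [[-0.1, 0, 0, 0, 0], [-0.1, 0, 0, 0, 0], [-0.1, 0, 0, 0, 0]]}}

```text
t: 12.0
eef_pos: [0.5394, 0.0096, 0.0563]
orientation: [0.632, 0.775, -0.0, -0.0]
force: [-0.5, 0.5, 1.6]
gripper_width: -0.0
finger_force: 0.3
```

Emit:
{"api": "send_rows", "payload": {"rows": [[-0.08, 0, 0, 0, 0], [-0.08, 0, 0, 0, 0]]}}

```text
t: 12.2
eef_pos: [0.5403, 0.0049, 0.0563]
orientation: [0.632, 0.775, -0.0, -0.0]
force: [-0.3, 1.0, 0.6]
gripper_width: -0.0003
finger_force: 0.3
```

Emit:
{"api": "send_rows", "payload": {"rows": [[-0.06, 0, 0, 0, 0], [-0.06, 0, 0, 0, 0]]}}

```text
t: 12.4
eef_pos: [0.5411, 0.0014, 0.0563]
orientation: [0.632, 0.775, 0.0, 0.0]
force: [-0.2, 0.7, 0.8]
gripper_width: -0.0003
finger_force: 0.3
```

Emit:
{"api": "send_rows", "payload": {"rows": [[-0.06, 0, 0, 0, 0], [-0.06, 0, 0, 0, 0]]}}

```text
t: 12.6
eef_pos: [0.5411, 0.0013, 0.0564]
orientation: [0.632, 0.775, 0.002, -0.003]
force: [-9.5, 38.7, 8.8]
gripper_width: -0.0002
finger_force: 20.0
```

Emit:
{"api": "send_rows", "payload": {"rows": [[-0.06, 0, 0, 0, 0], [-0.06, 0, 0, 0, 0]]}}

```text
t: 12.8
eef_pos: [0.5411, 0.0011, 0.0564]
orientation: [0.631, 0.776, 0.005, -0.005]
force: [-14.2, 66.3, 16.6]
gripper_width: 0.0003
finger_force: 34.8
```

Emit:
{"api": "send_rows", "payload": {"rows": [[-0.05, 0, 0, 0, 0], [-0.05, 0, 0, 0, 0]]}}

```text
t: 13.0
eef_pos: [0.541, 0.0011, 0.0565]
orientation: [0.63, 0.777, 0.006, -0.007]
force: [-19.2, 89.2, 21.2]
gripper_width: 0.0002
finger_force: 46.1
```

It stopped firmly after about 61 mm, which fits the head being seated. I'll back off and check.

Emit:
{"api": "send_rows", "payload": {"rows": [[0.4, 0, 0, 0, 0], [0.8, 0, 0, 0, 0], [1, 0, 0, 0, 0], [0.3, 0, -0.5, 0, 0], [0, 0, -1, 0, 0], [0, 0, -1, 0, 0], [0, 0, -1, 0, 0], [0, -1, -1, 0, 0], [0, -1, 0, 0, 0], [0, -1, 0, 0, 0], [0, -1, 0, 0, 0], [0, -1, 0, 0, 0], [0, 0, 0, 0, 0]]}}

```text
t: 14.3
eef_pos: [0.3783, 0.0345, 0.1915]
orientation: [0.632, 0.775, -0.0, -0.0]
force: [1.0, 0.2, -0.1]
gripper_width: 0.0002
finger_force: 0.0
```

Run:
```python
from h import *
a=grab('scene');b=grab('top')
A=cv2.resize(a['image'][150:310,90:260],(400,376),interpolation=cv2.INTER_CUBIC)
B=cv2.resize(b['image'][100:260,225:385],(400,400),interpolation=cv2.INTER_CUBIC)
C=np.zeros((400,800,3),np.uint8);C[:376,:400]=A;C[:,400:]=B
cv2.imwrite('pics/crop3.png',cv2.cvtColor(C,cv2.COLOR_RGB2BGR))
```

```text
(no output)
```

View pics/crop3.png

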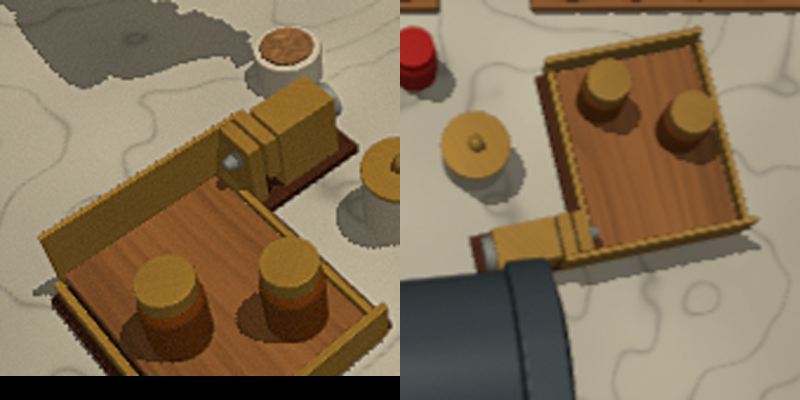

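The head sits against the fork at crop (487,248) and the nose shows through the inner cheek at (232,162). Both jars are standing, and the other things in view have not moved.

```bash
python3 -c "
from bench import robot
print(robot.job_done())"
```

```text
the job is handed in; nothing more can be done
None
```

The board is home against its stop with both jars standing, the pin is fully in with its head against the fork, and the job is handed in at about 14.5 s; the verdict was not shown.

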